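# Turn the bevel pinion shaft keyway-up between centres

### The arm

A 6-joint arm with a two-finger parallel gripper is mounted at the origin on the work surface. World frame = base frame: x ahead of the robot, y to its left, z up, the work surface at z = 0. Lengths are in m, angles in rad, forces in N, time in s.
With the tool pointing down it reaches from about 0.25 to 0.725 m from the base axis. Payload 4 kg.
Tool frame: the origin (TCP) lies on the centre line of the jaws, within the pads' length; the fingertips stand 14 mm ahead of it and the grasp point (between the pads) lies 5 mm behind it; z points along the fingers, x is the direction in which the jaws open and shut, and the axes are right-handed (so a half turn about z gives the same grasp; the last joint's range is limited). The gripper opens to 85 mm and grips with 20 to 120 N. Pads are 22 mm wide; open, the fingers measure 114 mm over their backs; the gripper's body (76 mm by 85 mm) begins 54 mm behind the grasp point. The pads swing forward as they close: fully open they stand 13 mm farther back than shut.
Start: joints at [-1.242, 0.241, 0.005, 1.335, 0, 1.571], TCP at [0.161, -0.473, 0.245] pointing down, gripper open.
Joint ranges: [-2.72, 2.72], [-1.05, 1.87], [-1.09, 1.28], [-1.99, 2.15], [-1.42, 1.44], [-3.14, 3.14]. Speed limits (rad/s): [2.79, 2.79, 3.14, 3.14, 3.14, 3.14].

### API

Orientations are given as a unit quaternion [x, y, z, w].
In Python, from workcell import get_obs, optics, ticket gives the robot as it stands.
- The arm moves only by the shell command python3 -m inch 'ROWS'. ROWS is JSON, a list that holds one entry, the list of rows, each a list of 5 numbers: the finger opening in cm, from 0 to 8.54, then the shift along the tool's x, y, z in cm, then the turn about the tool's z in degrees. In form: [[[fingers, dx, dy, dz, roll], ...]]. A call has exactly 5 rows; each row is the pose to reach, as a shift and turn from the pose measured when the call began, along the tool's axes at that moment; what a row does not reach only later rows make up. A row lasts 1/8 s, in which the tool goes at most 62.5 mm and 10.7 degrees, less where a joint would pass 70% of its speed; a pose out of reach is approached as far as the arm can. A call with a gripper value outside its range is refused whole. The fingers move at their own pace and stop on an object; the grip force is fixed at half the most. Time passes only in rows, so rows that repeat a pose let the fingers close, or fill a call up. It gives the time, the measured TCP pose, the force and the opening at its end, in the units of the state.
- get_obs(): the state, without advancing time (a new reading comes with each control period).
- optics.camera(name): name is "side" or "top" or "wrist"; returns (picture, depth): 400x640x3 uint8, red, green, blue; 400x640 float32, m along the optical axis (not along the pixel's ray), 0 where there is no reading.
- optics.camera_info(name): a dict with "vfov" (degrees; the focal length in pixels is half the picture's height over the tangent of half this angle, whatever the lens; pixels are square), "cx", "cy" (the principal point, pixels), "k1" (the pictures are not rectified: a ray, as slopes to the right and down, at radius r is drawn at 1 + k1 r^2 times it, then the intrinsics apply), "R" (3x3) and "t" (3): a world point X has camera coordinates R X + t. Camera axes: x right, y down, z forward; pixel columns grow to the right and rows downward; lengths in m; the calibration is good to about 2 mm. A picture is of the moment at which its call begins: read the wrist's pose just before it. camera_info takes no time and is no camera call; for the wrist camera it gives the pose at the moment of the call.
- ticket.job_done(): hands the job in, once; it reports no verdict.
The state is a dict: "clock": time; "joint_pos": joint angles; "joint_vel": joint speeds; "tau": joint torques, N m; "eef_pos": TCP position; "tool_rot": TCP orientation; "ft_force": force on the tool from outside, world axes, zero at the start; "ft_torque": the same for the moment, N m; "grip_width": finger opening in m.
Only numpy, scipy, OpenCV 4.12 (cv2) and the standard library are available. Lean on these libraries where they do the work, as an engineer would, in place of code of your own. Each camera call takes 0.05 s, during which the arm holds its last target.

### The job

Two gear shafts hang between centres on the counter. Turn the one that carries the cone-shaped bevel gear until its keyway faces straight up, using the tail of the carrier clamped on it, then let go. Do not turn the other shaft, the one with the straight-sided spur gear.

Things in the scene. Friction and masses are not known exactly. Their poses are not given: they have to be found in the camera images.
- pinion_shaft (a joint): Angle of the steel shaft (26 mm thick, 176 long) with the cone-shaped bevel gear (about 70 mm across). 0 = keyway straight up; positive = leaning to the fixture's +x, away from the robot; starts at 0.6 to 1.35. Light friction (0.1 N m), no stops near; stays where left. Keyway: dark slot 7 x 46 mm mid-shaft, on the same side as the carrier tail: tail straight up = keyway up.
- pinion_tail (a point): Grip point on the tail of the carrier (dark collar, 42 mm across) on the bevel gear's shaft. The tail is a flat bar standing out radially, 10 mm thick along the shaft, 14 wide across; the point is mid-bar, 65 mm from the axis; it ends at 80. Free beside: 45 mm to the stand, 90 to the gear. z axis: out along the tail; y: along the shaft. Gripped across the 10 mm, it can pivot in the fingers.
- pinion_centres: Grey-green cast fixture, fixed to the counter, carrying the bevel gear's shaft: bed 80 x 240 mm, 28 high, two end stands 122 mm high. Origin: centre of its underside, y axis along the shaft. The shaft axis is level, parallel to y, 100 mm above the origin; the tail is 50 mm to +y of the middle, the gear about 60 mm to -y.
- idler_tail (a point): The same grip point (65 mm from the axis) on the carrier tail of the other shaft, which carries a straight-sided spur gear 74 mm across, in an identical fixture. It leans either way; that shaft must not be turned.

How it is judged:
At the end, for the whole second after the job is handed in: The bevel gear's shaft is at rest with its keyway within 10 degrees of straight up, and the spur gear's shaft has not been turned (its tail is within 12 mm of where it was) (value of joint pinion_shaft between -0.175 and 0.175 rad and velocity of joint pinion_shaft between -0.05 and 0.05 rad/s and distance of idler_tail from where it was at the start of the episode below 0.012 m); the robot touches nothing.
It fails at once if the other shaft, with the spur gear, is turned (its tail moves more than 12 mm) (distance of idler_tail from where it was at the start of the episode above 0.012 m).
It also fails if it takes over 29 s, if anything falls off the work surface, if the arm or the gripper's body presses on something with over 40 N, if the wrist force passes 120 N, or if a joint passes its speed limit or range.

## Working session

There is one attempt and no reset: what is moved stays moved. The work goes in short steps, Python scripts to look and compute and a shell command to move; the robot and the scene stay as the last step left them, time stands still between calls to the robot, and variables do not carry over. Pictures are saved under pics/ and viewed, and the job is handed in when it is done.

```bash
mkdir -p pics; ls
python3 - <<'E'
from workcell import get_obs, optics
import cv2,numpy as np
print(get_obs())
for n in ["side","top","wrist"]:
    i=optics.camera_info(n); p,d=optics.camera(n)
    print(n,i)
    np.savez(f"pics/{n}0.npz",p=p,d=d,**{k:np.array(v) for k,v in i.items()})
    cv2.imwrite(f"pics/{n}0.png",p[:,:,::-1])
E
```

```text
pics
{'clock': 0.0, 'joint_pos': array([-1.24196883e+00,  2.41400990e-01,  3.71870579e-03,  1.33522627e+00,
       -3.05916151e-05,  1.57082289e+00]), 'joint_vel': array([-2.73808618e-04,  1.26608840e-03, -6.65422334e-04, -5.88338097e-04,
       -7.19161028e-04, -5.02359306e-05]), 'tau': array([-1.25630922e-04, -3.72316468e+01,  2.52409065e+01,  1.71096559e-02,
       -4.74268484e-05,  2.58166715e-07]), 'eef_pos': array([ 0.16125945, -0.4726306 ,  0.24441683]), 'tool_rot': array([ 8.13297911e-01, -5.81846537e-01, -8.67850893e-04, -6.02033032e-04]), 'ft_force': array([-0.13712571,  0.53038344,  0.35654015]), 'ft_torque': array([ 0.01904358, -0.02098371, -0.06951727]), 'grip_width': 0.08518454248352172}
side {'vfov': 49.14206608460657, 'cx': 320.35152298741673, 'cy': 199.07848990250034, 'k1': -0.033655457643452215, 'R': array([[-0.85656966, -0.51548489, -0.02374348],
       [-0.23604353,  0.43231377, -0.87028056],
       [ 0.45888111, -0.73985142, -0.49198373]]), 't': array([0.46949897, 0.21480102, 0.60681891])}
top {'vfov': 45.50461479377985, 'cx': 312.155215634699, 'cy': 202.75086015182546, 'k1': -0.14135986930642658, 'R': array([[ 0.00508847, -0.99967397, -0.02502129],
       [-0.99740641, -0.00327729, -0.07190073],
       [ 0.07179528,  0.02532226, -0.9970979 ]]), 't': array([0.04709929, 0.52989944, 1.11172212])}
wrist {'vfov': 59.10410869210848, 'cx': 317.06290205067296, 'cy': 198.03143404911862, 'k1': -0.0735946145968125, 'R': array([[ 0.32395427, -0.94606941, -0.0025106 ],
       [-0.90364671, -0.31021144,  0.29528204],
       [-0.28013613, -0.09338918, -0.95540683]]), 't': array([-0.49865462, -0.0389495 ,  0.37919479])}
```

View pics/side0.png

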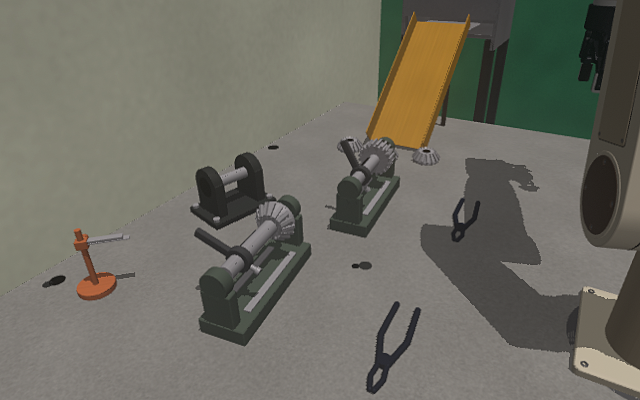

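View pics/top0.png

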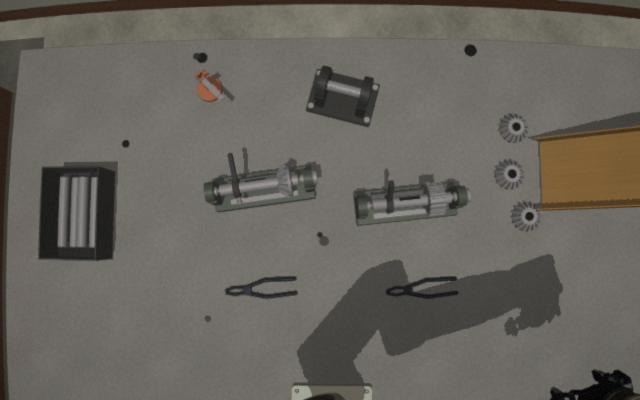

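The bevel-gear shaft is the left one in the top view: gear at about (287,180), tail running from (240,195) to (231,155), leaning away from the robot. The spur-gear shaft is the right one, with its gear at (438,197). Next I'll measure.

```bash
cat > h.py <<'E'
import numpy as np,cv2
def load(n): return dict(np.load(f"pics/{n}.npz"))
def K(c):
    f=200/np.tan(np.radians(float(c['vfov']))/2); return np.array([[f,0,c['cx']],[0,f,c['cy']],[0,0,1.]],float)
def D(c): return np.array([float(c['k1']),0,0,0,0])
def slopes(c,uv): return cv2.undistortPoints(np.array(uv,float).reshape(-1,1,2),K(c),D(c)).reshape(-1,2)
def unproj(c,uv,d): 
    s=slopes(c,uv); d=np.asarray(d,float).reshape(-1,1)
    return (np.hstack([s*d,d])-c['t'])@c['R']
def plane(c,uv,z):
    s=slopes(c,uv); r=np.hstack([s,np.ones((len(s),1))])@c['R']; o=-c['R'].T@c['t']
    return o+r*((z-o[2])/r[:,2])[:,None]
def proj(c,X):
    return cv2.projectPoints(np.array(X,float).reshape(-1,1,3),cv2.Rodrigues(c['R'])[0],c['t'],K(c),D(c))[0].reshape(-1,2)
def cloud(c):
    v,u=np.mgrid[0:400,0:640]; P=unproj(c,np.stack([u,v],-1).reshape(-1,2),c['d'].reshape(-1)).reshape(400,640,3); P[c['d']==0]=np.nan; return P
E
python3 - <<'E'
from h import *
c=load('top0'); s=load('side0')
cv2.imwrite('pics/topz.png',cv2.resize(c['p'][140:225,195:325,::-1],None,fx=6,fy=6,interpolation=cv2.INTER_CUBIC))
cv2.imwrite('pics/sidez.png',cv2.resize(s['p'][185:345,180:320,::-1],None,fx=3.7,fy=3.7,interpolation=cv2.INTER_CUBIC))
P=cloud(c)
np.set_printoptions(precision=3,suppress=True)
z=P[...,2]; print(np.nanmedian(z[250:270,100:200]))
Z=(z[140:225:5,195:325:5]*1000)
np.set_printoptions(linewidth=200)
print(np.nan_to_num(Z).astype(int))
E
```

```text
0.0007880536881753218
[[  3   2  -3  -1   4  -1   0   4   0  -1   3   0   1  -2   2   4   2   1   0   0   0   0   2   0   2   1]
 [ -3   0   0   6  -1   2  -1   0   2  -2  -1   3   2   1   0   0  -2   0   1   0   1   3   1   2   0   0]
 [  1   0  -3   2   0   0   0   3   0   0   4   1   0   1   0  -2   1  -3  -2   1   0   0   3   2  -2   4]
 [  0  -1   2  -6   2  -3  -3 138   3   0  -1   0   0   1   5   3   0   1   1  -1  -2   1   2   0   5   1]
 [  1  -1   1   1   0  -1   1 133   3   0   1   0   0   1   2   2  -1   1   3  -3   0  -2   3   2  -2   1]
 [  0   3   0  -1   1   5   3 126   1   2  -2   1   3   2   0   0   0   1 114   2   2  -2  27  32  -2   5]
 [  0   0   0   3   0   3   0   0 120   0   0   0  -1  -1  -2  26  26 123 126  75  26  30 114 121 109   3]
 [  0   2   1   3   1   0  -4   0 118  27  26  31  28  27  31  31  29 128 136 110 110  31 122 121 117   0]
 [  0   2  -2   2  26  31  22  29 115  31 104 111 108 111 110 110 113 127 140 135 112 103 120 119 116   1]
 [  2   0 120 120  85 108 112 113 120 110 113 110 112 115 111 111 114 128 134 132  98  28 110 110   3   1]
 [  3   2 123 122 116 114 112 111 119 111 107 103 108  97  29  32  30 113 129 122  31  31  30  66  -2   0]
 [  1   0 119 118 100  43 100  30 109 107  27  31  30  33  30  31  30  31 100 101  29  29  25  25  22   0]
 [  3  -1   4 108 104  55  29  25  34  93  27  31  34  28  29  26  32  29  25  31  27  12   0   3   0   0]
 [  1   0   0   4  28  28  30  27  29  31  26  26  28  27  12   0  -2   3   0   0   2   0   2   2   1   2]
 [  0   1   3   0  28  27  22   6   0  -3   0   0   2   1   1   3   2   0   0   2   3   3   1   1   2  -5]
 [  0   0   2   5   1   1   6   1   1  -4  -2   0   1   1   2   2   0   0   2   0   0   2   0   2   0   3]
 [  0   0   0   0  -1   1   1   0  -1   2   1   1   0  -2  -2   0  -1   4   0   1   0   2   2   3   0   0]]
```

View pics/topz.png

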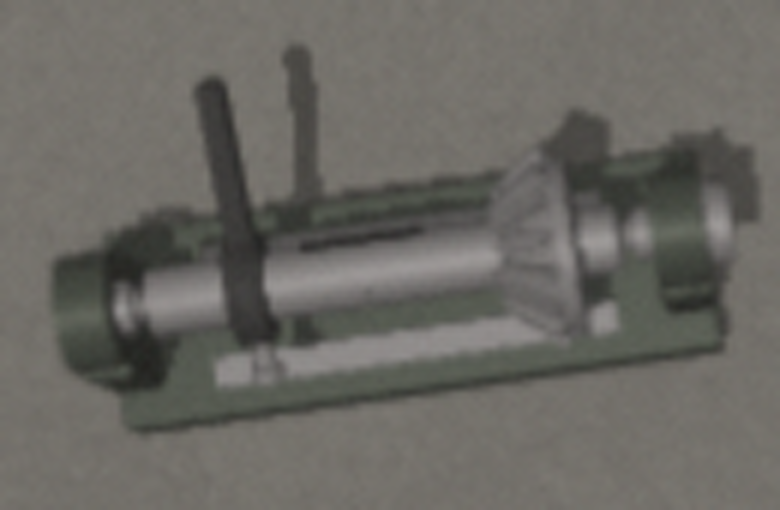

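View pics/sidez.png

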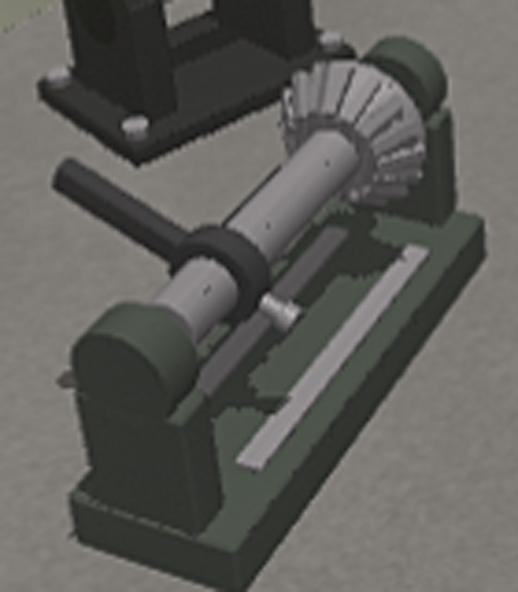

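```bash
cat > m.py <<'E'
from h import *
import sys
np.set_printoptions(precision=4,suppress=True)
def measure(c,lo=(195,140),hi=(325,225)):
    P=cloud(c); p=c['p'].astype(int)
    hsv=cv2.cvtColor(c['p'],cv2.COLOR_RGB2HSV); 
    R=np.zeros((400,640),bool); R[lo[1]:hi[1],lo[0]:hi[0]]=True
    z=P[...,2]
    # fixture: rectangle from all points above 18 mm, bed/stands = green
    g=(p[...,1]>p[...,0]*1.08)&R&(z>.018)
    bed=g&(z<.036)
    st=g&(z>.112)
    return P,p,R,z,g,bed,st
if __name__=="__main__":
    c=load('top0'); P,p,R,z,g,bed,st=measure(c)
    X=P[st][:,:2]; cr,lab,ce=cv2.kmeans(X.astype(np.float32),2,None,(3,100,1e-5),5,cv2.KMEANS_PP_CENTERS)
    for k in (0,1):
        r=cv2.minAreaRect(X[lab[:,0]==k].astype(np.float32)); print('stand',r,(lab==k).sum(), ce[k])
    print('bed rect',cv2.minAreaRect(P[g][:,:2].astype(np.float32)))
    # shaft: bright points at 95..118 mm
    sh=R&(z>.106)&(z<.120)&(p.sum(-1)>330)&(np.abs(p[...,1]-p[...,0])<12)
    sh[:, :215]=0; sh[:,275:]=0
    print(sh.sum()); Y=P[sh]; l=cv2.fitLine(Y[:,:2].astype(np.float32),cv2.DIST_HUBER,0,.01,.01).ravel(); print('shaft line',l, 'z',np.median(Y[:,2]))
    dk=R&(p.sum(-1)<180)&(z>.118); dk[:,:223]=0; dk[:,248:]=0
    T=P[dk]; print(dk.sum()); l3=cv2.fitLine(T.astype(np.float32),cv2.DIST_HUBER,0,.01,.01).ravel(); print('tail',l3, T.min(0),T.max(0))
    for u,v in [(225,152),(231,152),(235,152)]: print(p[v,u],P[v,u])
    print(p[190,260],p[180,238],p[195,212])
E
python3 m.py
```

```text
stand ((0.5792383551597595, 0.05948735028505325), (0.030321700498461723, 0.006404070649296045), 0.09516428411006927) 6 [0.5817 0.0594]
stand ((0.5423024296760559, 0.26976248621940613), (0.02359050326049328, 0.009159022010862827), 1.7560594081878662) 5 [0.545  0.2705]
bed rect ((0.57248854637146, 0.16698729991912842), (0.05628829076886177, 0.22562618553638458), 10.340346336364746)
361
shaft line [ 0.1435 -0.9897  0.5594  0.1888] z 0.11240234041866938
77
tail [0.9611 0.1268 0.2455 0.5807 0.2166 0.1225] [0.5434 0.2083 0.1181] [0.6273 0.2279 0.1448]
[119 117 111] [0.6549 0.2641 0.0038]
[101  99  94] [0.6553 0.2497 0.0011]
[122 118 113] [0.655  0.2395 0.0027]
[86 85 82] [39 39 38] [72 77 68]
```

```bash
cat >> m.py <<'E'
    # bed edge-based yaw check via pts of bed + refined shaft without brightness
    ey=np.array([-.1435,.9897]); ex=np.array([.9897,.1435])
    sh2=R&(z>.104)&(z<.1165); sh2[:,:218]=0; sh2[:,272:]=0
    Y=P[sh2]; q=(Y[:,:2]-[.5594,.1888]); s=q@ex; t=q@ey
    m=(abs(s)<.02)&((t>.045)|(t<.015)); 
    print('shaft x off',np.median(s[m]),'n',m.sum(), np.polyfit(t[m],s[m],1))
    dk=R&(p.sum(-1)<200)&(z>.105); dk[:,:223]=0; dk[:,248:]=0
    T=P[dk]; q=T[:,:2]-[.5594,.1888]; s=q@ex; t=q@ey; m=(s>.027)&(T[:,2]>.114)
    print(m.sum(),np.c_[s,t,T[:,2]][m][:: 6])
    a=np.polyfit(s[m],T[m][:,2],1); print('slope',a,'theta',np.arctan2(1,a[0]),'dist line from axis',(a[1]-.1)/np.hypot(1,a[0]), 't med',np.median(t[m]),'smax',s[m].max())
E
python3 m.py | tail -30
```

```text
stand ((0.5792383551597595, 0.05948735028505325), (0.030321700498461723, 0.006404070649296045), 0.09516428411006927) 6 [0.5817 0.0594]
stand ((0.5423024296760559, 0.26976248621940613), (0.02359050326049328, 0.009159022010862827), 1.7560594081878662) 5 [0.545  0.2705]
bed rect ((0.57248854637146, 0.16698729991912842), (0.05628829076886177, 0.22562618553638458), 10.340346336364746)
361
shaft line [ 0.1435 -0.9897  0.5594  0.1888] z 0.11240234041866938
77
tail [0.9611 0.1268 0.2455 0.5807 0.2166 0.1225] [0.5434 0.2083 0.1181] [0.6273 0.2279 0.1448]
[119 117 111] [0.6549 0.2641 0.0038]
[101  99  94] [0.6553 0.2497 0.0011]
[122 118 113] [0.655  0.2395 0.0027]
[86 85 82] [39 39 38] [72 77 68]
shaft x off 0.0012446721617578092 n 447 [-0.003   0.0013]
100 [[0.072  0.0301 0.1375]
 [0.0689 0.0258 0.1388]
 [0.0674 0.0229 0.1324]
 [0.0632 0.0273 0.1349]
 [0.061  0.0238 0.1315]
 [0.0591 0.0224 0.1285]
 [0.0551 0.029  0.1314]
 [0.0525 0.0251 0.1303]
 [0.0512 0.0225 0.1217]
 [0.0467 0.0303 0.13  ]
 [0.0448 0.029  0.1264]
 [0.0418 0.0248 0.1274]
 [0.0407 0.0224 0.117 ]
 [0.0369 0.031  0.1212]
 [0.0336 0.0264 0.1245]
 [0.0315 0.0231 0.1194]
 [0.0276 0.0278 0.121 ]]
slope [0.4202 0.1081] theta 1.173015785386221 dist line from axis 0.007462743484394831 t med 0.02584697990555613 smax 0.07281553001694516
```

```bash
python3 -m inch '[[[5,-3,-4,-1,-10],[5,-6,-8,-2,-20],[5,-9,-12,-3,-30],[5,-12,-16,-3,-40],[5,-15,-20,-3,-50]]]'; python3 -c "
from workcell import get_obs
print(get_obs()['joint_pos'],get_obs()['clock'])"
```

```text
clock: 0.78
eef_pos: [0.3028, -0.2649, 0.2749]
tool_rot: [0.983, -0.181, -0.0, -0.001]
ft_force: [1.2, -0.7, -0.8]
grip_width: 0.0499
[-7.19428414e-01  3.47933064e-02 -1.59992710e-01  1.37702535e+00
  9.18338332e-04  1.21538508e+00] 0.775
```

```bash
cat > go.py <<'E'
import sys,numpy as np
from workcell import get_obs
from scipy.spatial.transform import Rotation as Ro
o=get_obs(); R=Ro.from_quat(o['tool_rot']).as_matrix()
t=np.array([float(a) for a in sys.argv[1:4]])
x=R[:,0]; yaw=np.degrees(np.arctan2(x[1],x[0])); d=(yaw-98.25)
print('shift cm',np.round(R.T@(t-o['eef_pos'])*100,2),'roll',round((d+180)%360-180,1),'clk',o['clock'],'pos',o['eef_pos'],'f',o['ft_force'],'w',o['grip_width'])
E
python3 go.py .6162 .2233 .22
```

```text
shift cm [ 11.91 -56.77   5.55] roll -119.1 clk 0.775 pos [ 0.30278567 -0.2649041   0.27489242] f [ 1.17156706 -0.67869487 -0.8141098 ] w 0.049896517726364116
```

```bash
python3 -m inch '[[[5,1,-5,0,-10],[5,2,-10,0,-20],[5,3,-15,0,-30],[5,4,-20,0,-40],[5,5.5,-26,0,-50]]]'; python3 go.py .6162 .2233 .22
```

```text
clock: 1.4
eef_pos: [0.4472, -0.0402, 0.2752]
tool_rot: [0.967, 0.254, 0.0, -0.0]
ft_force: [1.3, -0.5, -0.0]
grip_width: 0.0503
shift cm [ 27.67 -14.64   5.54] roll -68.8 clk 1.4 pos [ 0.4471507  -0.04019496  0.27516897] f [ 1.27168481 -0.53548115 -0.03779533] w 0.05026937030877522
```

```bash
python3 -m inch '[[[5,5,-2.6,0,-10],[5,10,-5.2,0,-20],[5,15,-8,0,-30],[5,20,-10.8,0,-40],[5,25,-13.5,1,-50]]]'; python3 go.py .6162 .2233 .22
```

```text
clock: 2.02
eef_pos: [0.5997, 0.2021, 0.2658]
tool_rot: [0.767, 0.641, 0.001, 0.0]
ft_force: [1.6, -0.4, 0.2]
grip_width: 0.0501
shift cm [2.37 1.24 4.58] roll -18.5 clk 2.025 pos [0.59966891 0.20211177 0.26575284] f [ 1.59440573 -0.41385573  0.22233186] w 0.050097893935034804
```

```bash
python3 -m inch '[[[5,1.2,0.6,1,-9],[5,2.4,1.2,3,-18.5],[5,2.4,1.2,4.5,-18.5],[5,2.4,1.2,4.6,-18.5],[5,2.4,1.2,4.6,-18.5]]]'; python3 go.py .6162 .2233 .1203
python3 - <<'E'
from workcell import get_obs, optics
import cv2,numpy as np
for n in ["side","wrist"]:
    i=optics.camera_info(n); p,d=optics.camera(n)
    np.savez(f"pics/{n}1.npz",p=p,d=d,**{k:np.array(v) for k,v in i.items()})
    cv2.imwrite(f"pics/{n}1.png",p[:,:,::-1])
E
```

```text
clock: 2.65
eef_pos: [0.6157, 0.223, 0.2205]
tool_rot: [0.655, 0.756, 0.001, 0.0]
ft_force: [0.5, -0.3, 1.7]
grip_width: 0.0498
shift cm [1.000e-02 3.000e-02 1.002e+01] roll -0.1 clk 2.65 pos [0.61572742 0.22299735 0.22048285] f [ 0.47493823 -0.31178166  1.72464123] w 0.04983221698733098
```

View pics/wrist1.png

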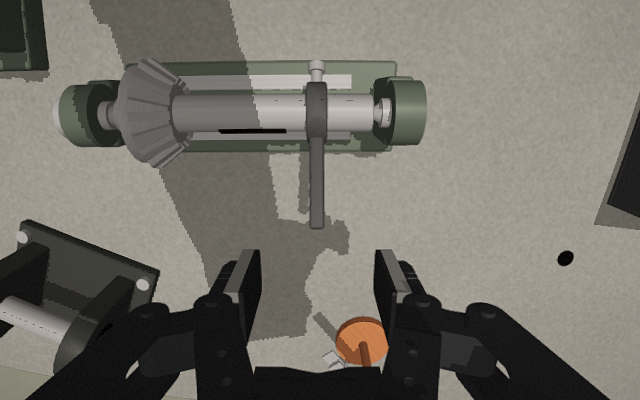

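View pics/side1.png

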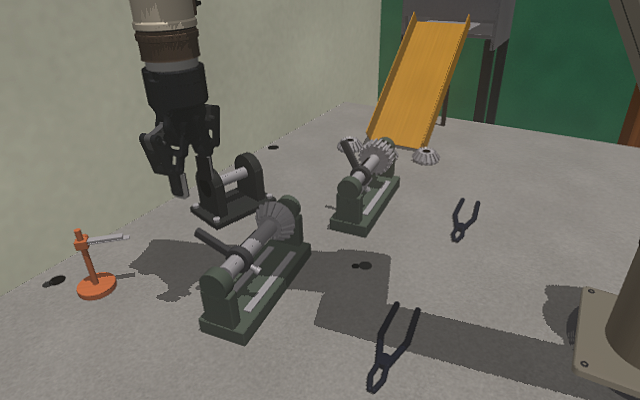

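The wrist view shows the tail centred at column 317 between the finger pads (251 and 384) and parallel to them, with its tip at row 228. I'll use the wrist depth to check how far out the tail reaches.

Run:
```python
from h import *
np.set_printoptions(precision=4,suppress=True)
c=load('wrist1'); P=cloud(c)
A=np.array([.5606,.1890]); ex=np.array([.9897,.1435]); ey=np.array([-.1435,.9897])
def f(q): d=q[...,:2]-A; return np.stack([d@ex,d@ey,q[...,2]],-1)
Q=f(P)
for v in range(150,232,8): print(v,np.nanmedian(Q[v,313:321],0))
m=np.zeros((400,640),bool); m[150:226,313:322]=1
a=np.polyfit(Q[m][:,0],Q[m][:,2],1); print(a,np.arctan2(1,a[0]),(a[1]-.1)/np.hypot(1,a[0]))
S=Q[85:135,190:300].reshape(-1,3); S=S[(S[:,2]>.104)&(S[:,2]<.118)]; print('shaft',np.median(S,0),np.polyfit(S[:,1],S[:,0],1),S[:,2].max())
```

```text
150 [0.0228 0.026  0.1181]
158 [0.0278 0.026  0.1196]
166 [0.0327 0.026  0.1217]
174 [0.0375 0.026  0.1241]
182 [0.0424 0.026  0.1263]
190 [0.0471 0.0259 0.1289]
198 [0.052  0.0259 0.1304]
206 [0.0567 0.0256 0.1327]
214 [0.0614 0.0259 0.1349]
222 [0.0661 0.0259 0.1372]
230 [ 0.1287  0.0259 -0.0001]
 ** On entry to DLASCL parameter number  4 had an illegal value
 ** On entry to DLASCL parameter number  4 had an illegal value
 ** On entry to DLASCL parameter number  4 had an illegal value
 ** On entry to DLASCL parameter number  4 had an illegal value
 ** On entry to DLASCL parameter number  5 had an illegal value
 ** On entry to DLASCL parameter number  4 had an illegal valueTraceback (most recent call last):
  File "<stdin>", line 9, in <module>
    c, resids, rank, s = lstsq(lhs, rhs, rcond)
                         ~~~~~^^^^^^^^^^^^^^^^^
    x, resids, rank, s = _umath_linalg.lstsq(a, b, rcond,
                         ~~~~~~~~~~~~~~~~~~~^^^^^^^^^^^^^
                                             signature=signature)
                                             ^^^^^^^^^^^^^^^^^^^^
    raise LinAlgError("SVD did not converge in Linear Least Squares")
numpy.linalg.LinAlgError: SVD did not converge in Linear Least Squares
```

```bash
python3 -m inch '[[[5,0,0,3,0],[5,0,0,6,0],[5,0,0,8.5,0],[5,0,0,9.9,0],[5,0,0,9.9,0]]]' && python3 -m inch '[[[3,0,0,0,0],[1.6,0,0,0,0],[0,0,0,0,0],[0,0,0,0,0],[0,0,0,0,0]]]'; python3 go.py .6162 .2233 .1212
```

```text
clock: 3.38
eef_pos: [0.6161, 0.2231, 0.1218]
tool_rot: [0.655, 0.756, 0.001, 0.0]
ft_force: [-1.0, -0.2, 0.1]
grip_width: 0.0502
clock: 4.0
eef_pos: [0.617, 0.223, 0.1229]
tool_rot: [0.655, 0.756, 0.002, 0.001]
ft_force: [1.2, -1.0, 4.2]
grip_width: 0.0091
shift cm [ 0.04 -0.08  0.17] roll -0.1 clk 4.0 pos [0.6169978  0.22297358 0.12292526] f [ 1.18118466 -1.00258281  4.21207592] w 0.009062537333666493
```

```bash
python3 -m inch '[[[0,0,-0.45,-0.8,0],[0,0,-1.05,-1.6,0],[0,0,-1.8,-2.3,0],[0,0,-2.6,-2.9,0],[0,0,-3.5,-3.35,0]]]'; python3 go.py .5569 .2147 .1618
```

```text
clock: 4.62
eef_pos: [0.5834, 0.2181, 0.1547]
tool_rot: [0.655, 0.755, 0.003, 0.002]
ft_force: [7.9, 0.3, -8.7]
grip_width: 0.0088
shift cm [ 0.04 -2.66 -0.72] roll -0.1 clk 4.625 pos [0.58337607 0.21805067 0.15474781] f [ 7.87883192  0.31099355 -8.73325482] w 0.00881071788406134
```

```bash
python3 -m inch '[[[0,0,-0.85,-0.35,0],[0,0,-1.75,-0.55,0],[0,0,-2.65,-0.6,0],[0,0,-2.65,-0.6,0],[0,0,-2.65,-0.6,0]]]'; python3 go.py .5569 .2147 .1618
python3 - <<'E'
from workcell import get_obs, optics
import cv2,numpy as np
for n in ["side","wrist"]:
    i=optics.camera_info(n); p,d=optics.camera(n)
    np.savez(f"pics/{n}2.npz",p=p,d=d,**{k:np.array(v) for k,v in i.items()})
    cv2.imwrite(f"pics/{n}2.png",p[:,:,::-1])
E
```

```text
clock: 5.25
eef_pos: [0.559, 0.2145, 0.1605]
tool_rot: [0.655, 0.755, 0.004, 0.003]
ft_force: [6.2, -0.3, -3.2]
grip_width: 0.0087
shift cm [ 0.05 -0.2  -0.13] roll -0.1 clk 5.25 pos [0.5589973  0.21451123 0.1605112 ] f [ 6.16434876 -0.34808258 -3.15423132] w 0.00871994153909989
```

View pics/side2.png

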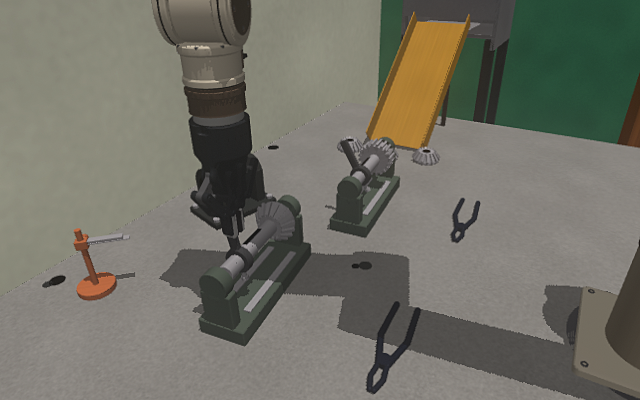

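View pics/wrist2.png

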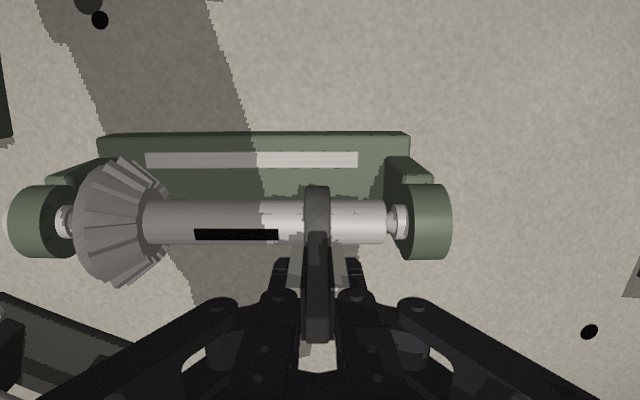

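The tail now looks nearly upright. In the wrist view the keyway is at (237,234) on the shaft, which spans rows 200 to 244. I'll compute its angle about the axis from depth.

```bash
cat > key.py <<'E'
from h import *
import sys
np.set_printoptions(precision=4,suppress=True)
c=load(sys.argv[1]); u0,u1,v0,v1,w0,w1=map(int,sys.argv[2:8]); P=cloud(c)
A=np.array([.5606,.1890]); ex=np.array([.9897,.1435]); ey=np.array([-.1435,.9897])
d=P[...,:2]-A; Q=np.stack([d@ex,d@ey,P[...,2]],-1)
m=np.zeros((400,640),bool); m[v0:v1,u0:u1]=1
dark=m&(c['p'].astype(int).sum(-1)<90)
print('n',dark.sum(),'key',np.nanmedian(Q[dark],0))
S=Q[w0:w1,u0:u1].reshape(-1,3); S=S[(S[:,2]>.1)&(S[:,2]<.12)]
# circle fit of shaft section (radius 13)
from scipy.optimize import least_squares
r=least_squares(lambda p:np.hypot(S[:,0]-p[0],S[:,2]-p[1])-.013,[0,.1],loss='soft_l1',f_scale=.001); print('axis s,z',r.x,len(S))
# rays of the key's centroid against the r=13 cylinder rather than depth
k=np.nanmedian(Q[dark],0)-[r.x[0],0,r.x[1]]; print('key angle from depth',np.arctan2(k[0],k[2]))
vv,uu=np.nonzero(dark); o=-c['R'].T@c['t']; s=slopes(c,[[uu.mean(),vv.mean()]])[0]; ray=np.array([s[0],s[1],1])@c['R']
o2=np.array([(o[:2]-A)@ex-r.x[0],o[2]-r.x[1]]); r2=np.array([ray[:2]@ex,ray[2]])
a,b,cc=r2@r2,2*o2@r2,o2@o2-.013**2; t=(-b-np.sqrt(b*b-4*a*cc))/2/a; h=o2+t*r2; print('key angle by ray',np.arctan2(h[0],h[1]))
E
python3 key.py wrist2 192 282 222 245 195 248
```

```text
n 902 key [ 0.0018 -0.0184  0.1127]
axis s,z [0.0001 0.0995] 3770
key angle from depth 0.13042441964949292
key angle by ray 0.13820129402355855
```

```bash
cat > tail.py <<'E'
from h import *
import sys
c=load(sys.argv[1]); u0,u1,v0,v1=map(int,sys.argv[2:6]); P=cloud(c)
A=np.array([.5606,.1890]); ex=np.array([.9897,.1435]); ey=np.array([-.1435,.9897])
d=P[...,:2]-A; Q=np.stack([d@ex,d@ey,P[...,2]],-1)[v0:v1,u0:u1].reshape(-1,3)
for h in np.arange(.12,.185,.008):
    q=Q[(abs(Q[:,2]-h)<.004)&(abs(Q[:,1]-.026)<.004)]; 
    if len(q): print(round(h,3),len(q),np.median(q,0).round(4))
q=Q[(Q[:,2]>.126)&(Q[:,2]<.176)&(abs(Q[:,1]-.026)<.003)]
a=np.polyfit(q[:,2],q[:,0],1); print('lean',np.arctan(a[0]),'offset at axis',np.polyval(a,.1))
E
python3 tail.py wrist2 305 330 190 345
```

```text
0.12 376 [-0.0072  0.0259  0.1188]
0.128 143 [-0.0024  0.0263  0.1283]
0.136 169 [-0.001   0.0258  0.1363]
0.144 199 [0.0004 0.0258 0.1443]
0.152 216 [0.0019 0.0263 0.152 ]
0.16 260 [0.0034 0.0258 0.16  ]
0.168 298 [0.0048 0.0258 0.1681]
0.176 814 [0.0092 0.0262 0.1778]
lean 0.1815222168164993 offset at axis -0.0076815534034289715
```

The keyway angle reads 0.13 and the tail lean 0.18, so the tail slid a little in the pads. I'll move about 10 mm further.

```bash
python3 -m inch '[[[0,0,-0.4,0,0],[0,0,-0.8,0,0],[0,0,-1.1,0,0],[0,0,-1.1,0,0],[0,0,-1.1,0,0]]]'; python3 go.py .5569 .2147 .1618
python3 - <<'E'
from workcell import get_obs, optics
import cv2,numpy as np
for n in ["wrist"]:
    i=optics.camera_info(n); p,d=optics.camera(n)
    np.savez(f"pics/{n}3.npz",p=p,d=d,**{k:np.array(v) for k,v in i.items()})
    cv2.imwrite(f"pics/{n}3.png",p[:,:,::-1])
E
python3 tail.py wrist3 300 335 190 355;python3 key.py wrist3 192 282 225 260 195 270
```

```text
clock: 5.98
eef_pos: [0.5509, 0.2134, 0.1605]
tool_rot: [0.656, 0.755, 0.006, 0.005]
ft_force: [8.4, -0.2, -5.0]
grip_width: 0.0089
shift cm [ 0.04  0.61 -0.12] roll -0.2 clk 5.975 pos [0.5509104  0.21339865 0.16050995] f [ 8.44133046 -0.16270253 -4.9946158 ] w 0.00890387120580042
0.12 283 [-0.0084  0.0259  0.1184]
0.128 131 [-0.0054  0.0263  0.1278]
0.136 152 [-0.0048  0.0258  0.1363]
0.144 178 [-0.0041  0.0261  0.1442]
0.152 188 [-0.0035  0.0258  0.1521]
0.16 227 [-0.0028  0.0258  0.1603]
0.168 270 [-0.0022  0.0262  0.1682]
0.176 802 [0.0016 0.0262 0.1788]
0.184 43 [0.0017 0.0258 0.1802]
lean 0.08030137007204094 offset at axis -0.007690347164450592
n 903 key [ 0.0004 -0.0181  0.1128]
axis s,z [-0.0001  0.0995] 3804
key angle from depth 0.04016190823277465
key angle by ray 0.05543391313503925
```

View pics/wrist3.png

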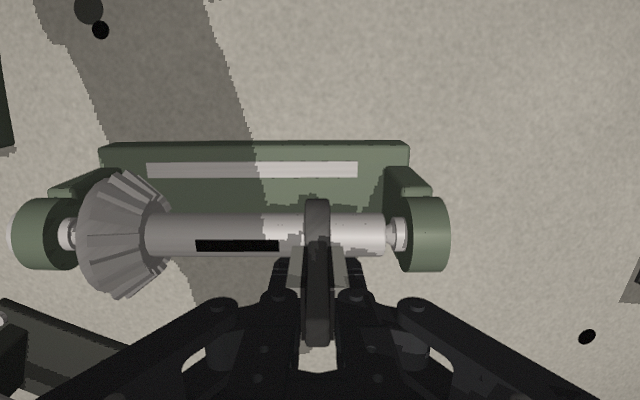

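The angle is now about 0.04 to 0.08. I'll make one last nudge of about 4 mm.

```bash
python3 -m inch '[[[0,0,-0.3,0,0],[0,0,-0.55,0,0],[0,0,-0.55,0,0],[0,0,-0.55,0,0],[0,0,-0.45,0,0]]]'; python3 go.py .5569 .2147 .1618
python3 - <<'E'
from workcell import get_obs, optics
import cv2,numpy as np
for n in ["wrist"]:
    i=optics.camera_info(n); p,d=optics.camera(n)
    np.savez(f"pics/{n}4.npz",p=p,d=d,**{k:np.array(v) for k,v in i.items()})
    cv2.imwrite(f"pics/{n}4.png",p[:,:,::-1])
E
python3 tail.py wrist4 300 335 190 360|tail -1;python3 key.py wrist4 192 282 225 265 195 275
```

```text
clock: 6.65
eef_pos: [0.5483, 0.213, 0.1603]
tool_rot: [0.656, 0.755, 0.008, 0.007]
ft_force: [4.9, 0.3, -2.9]
grip_width: 0.0088
shift cm [ 0.05  0.87 -0.13] roll -0.2 clk 6.65 pos [0.54834961 0.21300518 0.16033676] f [ 4.93858767  0.28436718 -2.88999877] w 0.008817041062117427
lean 0.0477951671121073 offset at axis -0.007700307230896241
n 935 key [ 0.0001 -0.0172  0.1129]
axis s,z [-0.0001  0.0995] 3796
key angle from depth 0.013987316743152645
key angle by ray 0.05424578188845446
```

Good enough at about 0.01 to 0.05. Now I'll release and retreat straight up.

```bash
python3 -m inch '[[[1.5,0,0,0,0],[2.5,0,0,0,0],[3.5,0,0,0,0],[3.5,0,0,0,0],[3.5,0,0,0,0]]]' && python3 -m inch '[[[3.5,0,0,-1,0],[3.5,0,0,-3,0],[3.5,0,0,-5,0],[3.5,0,0,-8,0],[3.5,0,0,-10,0]]]';  python3 -m inch '[[[3.5,0,-1,-2,0],[3.5,0,-2,-2,0],[3.5,0,-2,-2,0],[3.5,0,-2,-2,0],[3.5,0,-2,-2,0]]]'
python3 - <<'E'
from workcell import get_obs, optics
import cv2,numpy as np
for n in ["side","top","wrist"]:
    i=optics.camera_info(n); p,d=optics.camera(n)
    np.savez(f"pics/{n}5.npz",p=p,d=d,**{k:np.array(v) for k,v in i.items()})
    cv2.imwrite(f"pics/{n}5.png",p[:,:,::-1])
from h import *
a=load('side0')['p'].astype(int);b=load('side5')['p'].astype(int)
print('idler side diff',np.abs(a-b)[130:235,325:400].max(-1).__gt__(40).sum())
a=load('top0')['p'].astype(int);b=load('top5')['p'].astype(int)
print('idler top diff',np.abs(a-b)[165:215,380:410].max(-1).__gt__(40).sum())
E
```

```text
clock: 7.32
eef_pos: [0.5483, 0.2131, 0.1604]
tool_rot: [0.656, 0.755, 0.008, 0.007]
ft_force: [0.3, -0.8, -0.9]
grip_width: 0.0349
clock: 7.95
eef_pos: [0.5467, 0.2129, 0.2629]
tool_rot: [0.656, 0.755, 0.009, 0.007]
ft_force: [0.6, -0.6, -0.0]
grip_width: 0.035
clock: 8.57
eef_pos: [0.5263, 0.21, 0.2814]
tool_rot: [0.656, 0.755, 0.008, 0.007]
ft_force: [0.4, 0.4, -0.4]
grip_width: 0.0351
idler side diff 0
idler top diff 0
```

View pics/wrist5.png

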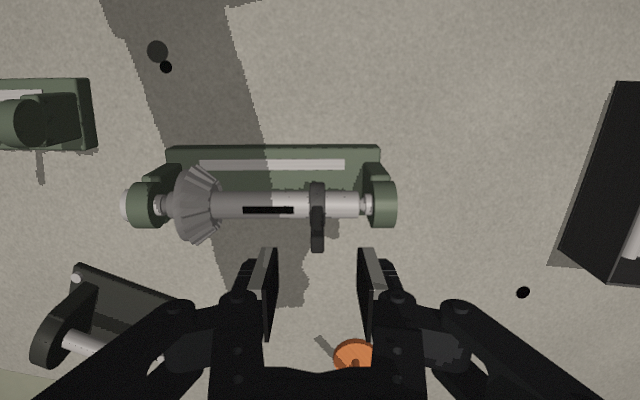

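View pics/side5.png

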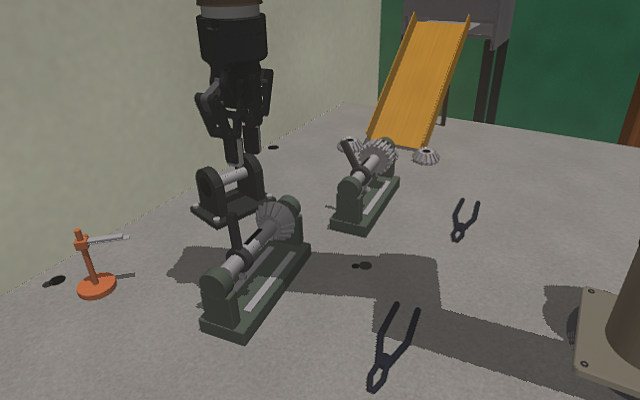

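The tail stands free and upright, the gripper is clear above it, and the spur shaft shows no change in either view. I'll check the final angle in the wrist view.

```bash
python3 tail.py wrist5 308 328 180 255|tail -1;python3 key.py wrist5 240 297 200 218 188 222
python3 - <<'E'
from h import *
s=load('side5'); A=np.array([.5606,.1890]); ex=np.array([.9897,.1435]); ey=np.array([-.1435,.9897])
b=A+.026*ey
for th in (-.15,0,.15): print(th,proj(s,[[*(b+.08*np.sin(th)*ex),.1+.08*np.cos(th)]]).round(1))
cv2.imwrite('pics/side5z.png',cv2.resize(s['p'][200:290,200:280,::-1],None,fx=6,fy=6))
E
```

```text
lean 0.042086771410638574 offset at axis -0.0069393977894476565
n 300 key [-0.0002 -0.0184  0.1131]
axis s,z [0.0003 0.0996] 1476
key angle from depth -0.03785413212375407
key angle by ray -0.015496043131513863
-0.15 [[240.7 215.1]]
0 [[233.4 213. ]]
0.15 [[226.3 212. ]]
```

View pics/side5z.png

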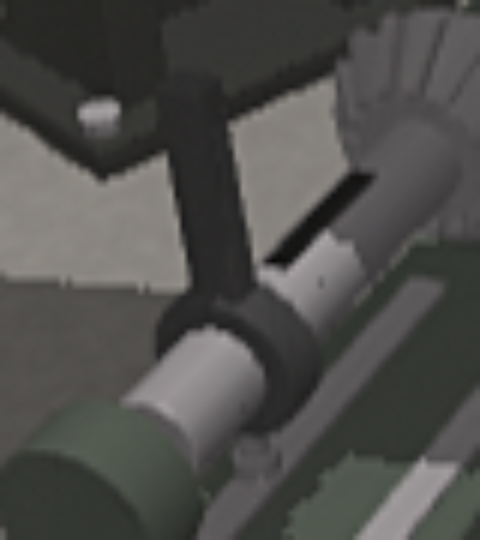

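In the side view the tail tip is at about (232.7, 213.3). An upright tail would project to (233.4, 213.0), so they agree.

```bash
python3 -c "
from workcell import ticket
print(ticket.job_done())"
```

```text
the job is handed in; nothing more can be done
None
```

I turned the bevel-gear shaft upright by its carrier tail, let go, backed the gripper clear and handed the job in at about 8.7 s on the robot's clock. No verdict is reported, so the result rests on my own checks.

- **Turning:** I gripped the tail across its 10 mm and swung it in an arc from about 1.15 rad to upright. After that first swing the shaft still leaned about 0.13 to 0.18 rad, so I made two small corrections before opening the fingers.
- **Final angle (limit ±0.175 rad):** the three measurements differ slightly, but all are well inside the limit.

| Measurement | Angle (rad) |
|---|---|
| Keyway | -0.04 to -0.02 |
| Tail face lean | +0.04 |
| Tail tip, side view | about 0 |

- **Spur-gear shaft:** no pixel changes above the threshold around it in the side and top views between start and end.
- **Robot clear:** the gripper stood about 10 cm above the tail, and the force reading was under 1 N. The highest force I read while turning was about 12 N.

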